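# Refit the glass plate of the inspection light box

## Robot

A 6-joint arm with a two-finger parallel gripper is mounted at the origin on the work surface. World frame = base frame: x ahead of the robot, y to its left, z up, the work surface at z = 0. Lengths are in mm, angles in rad, forces in N, time in s.
With the tool pointing down it reaches from about 275 to 1000 mm from the base axis. Payload 8.4 kg.
Tool frame: the origin (TCP) lies on the mounting face of the last link; the fingertips stand 173 mm ahead of it and the grasp point (between the pads) lies 155 mm ahead of it; z points along the fingers, y is the line along which they close (so a half turn about z gives the same grasp; the last joint's range is limited). The gripper opens to 85 mm and grips with 20 to 120 N. Pads are 22 mm wide; open, the fingers measure 114 mm over their backs; the gripper's body (76 mm by 85 mm) begins 54 mm behind the grasp point. The pads swing forward as they close: fully open they stand 13 mm farther back than shut.
Start: joints at [-1.115, 0.353, 1.633, -0, 1.155, -0.002], TCP at [276.234, -560.646, 404.681] pointing down, gripper open.
Joint ranges: [-2.63, 2.63], [-0.92, 2.1], [0.06, 2.66], [-1.3, 4.44], [0, 2.69], [-3.02, 3.02]. Speed limits (rad/s): [2.22, 2.22, 2.79, 3.14, 3.14, 3.14].

## Interface

Orientations are given as [roll, pitch, yaw] about the fixed x, y, z axes, in that order (R = Rz(yaw) Ry(pitch) Rx(roll)).
In Python, from rig import r gives the robot as it stands.
- The arm moves only by the tool apply_moves, never from a script. Its argument "deltas" is a list of rows, each an object with "claw": the gripper command: -1 is fully open, 1 is shut, values between are in proportion; "delta_pos": the shift along the tool's x, y, z in cm, a list of three; "yaw": the turn about the tool's z in rad. In form: [{"claw": claw, "delta_pos": [tx, ty, tz], "yaw": yaw}, ...]. A call has 1 to 8 rows; each row shifts and turns the commanded pose from where the row before left it, along the tool's axes as they then stand; what a row does not reach is not made up. A row lasts 1/8 s, in which the tool goes at most 62.5 mm and 10.7 degrees, less where a joint would pass 70% of its speed; a pose out of reach is approached as far as the arm can. A call with a gripper value outside its range is refused whole. The fingers move at their own pace and stop on an object; "grip_force" is the grip in N (left out, the last holds). Time passes only in rows, so rows that do not move let the fingers close. It gives the time, the measured TCP pose, the force, the opening and the grip force at its end, in the units of the state.
- r.sense(): the state, without advancing time (a new reading comes with each control period).
- r.grab_frame(name): name is "scene" or "top" or "wrist"; returns a dict with "img" (420x560x3 uint8, blue, green, red), "z_map" (420x560 float32, mm along the optical axis (not along the pixel's ray), 0 where there is no reading), "fx", "fy", "cx", "cy" (pixels), "eye" and "rotation" of the camera in the world; the wrist camera has in their place "T_tool_cam" (4x4, takes a point from camera to tool coordinates, whose origin is the TCP and whose axes are the flange's). Camera axes: x right, y up, looking along -z (the intrinsics and any distortion apply to the point x, -y, -z); pixel columns grow to the right and rows downward; lengths in mm; the calibration is good to about 2 mm. The wrist camera is an equidistant fisheye: a pixel r from the principal point sees the ray r / f radians off the axis. A picture is of the moment at which its call begins: read the wrist's pose just before it.
- r.sign_off(): hands the job in; it is judged then, once.
The state is a dict: "clock": time; "qpos": joint angles; "qvel": joint speeds; "joint_efforts": joint torques, N m; "eef_pos": TCP position; "tcp_rot": TCP orientation; "contact_force": force on the tool from outside, world axes, zero at the start; "wrist_torque": the same for the moment, N m; "opening": opening from 0.0 (shut) to 1.0 (fully open); "grasp_force": force on a finger pad.
Only numpy, scipy, OpenCV 4.12 (cv2) and the standard library are available. Lean on these libraries where they do the work, as an engineer would, in place of code of your own. Each camera call takes 0.05 s, during which the arm holds its last target. There are 200 camera calls.

## Task

The opal glass plate of the inspection light box is lying askew, with one end up on the spring clip. Slide it along until its other end is tucked under the steel lip, press the raised end down gently until the clip snaps over it and the plate lies level and flush, and only then switch the light box on at its rocker. Do not lean hard on the glass, and leave the porcelain and the brush around it where they are.

Things in the scene. Friction and masses are not known exactly. Their poses are not given: they have to be found in the camera images.
- light_box: Fixed inspection light box, grey, 214 x 203 mm, rim at z = 56 mm, lamp tubes inside. Origin on the bench under the recess's centre; x runs from the clip end (-x, robot side) to the lip end, y to the control strip. Recess for the glass: x -101 to +101, y -76 to +76 mm, with an 8 mm wide ledge all round at z = 50, so the 6 mm glass lies flush with the rim. Clip end wall: x -105 to -101.
- lip_edge (a point): Middle of the free lower edge of the steel lip at the lip end of the recess: box frame x = 91, z = 58 mm. The lip is a straight strip 140 mm wide and 2.5 mm thick that overhangs the recess by 10 mm; the gap beneath it, over the ledge, is 8 mm.
- plate: Loose opal glass plate, 200 x 150 x 6 mm, about 0.45 kg. Origin: centre of its underside; axes as the box's when seated, where it lies at box x = 0 (1 mm play), z = 50 mm. At the start it is 16 to 26 mm short of that towards the clip end, its lip end down on the ledges just before the lip, its clip end resting on top of the clip, tilted about 0.13 rad.
- plate_clip_edge (a point): Middle of the plate's edge at the clip end, half-way up its thickness (plate x = -100 mm). Seated: box frame x = -100, z = 53 mm. At the start about 10 to 20 mm beyond the end wall and 22 mm above the rim.
- plate_lip_edge (a point): Middle of the plate's opposite edge, half-way up its thickness (plate x = +100 mm). Seated: box frame x = +100, z = 53 mm, 9 mm under the lip.
- clip_nose (a point): Nose of the sprung clip jaw, mid clip end (box x = -97, y = 0, z = 58 mm, closed): a steel leaf 24 mm wide hinged at its foot outside the end wall. An inclined lead-in rises outwards from the nose to a round top at x = -106, z = 74. Once the plate's edge is inside x = -104, pressing it down beside the clip (about 10 N) springs the jaw out, and it snaps back over the glass.
- clip (a joint): Opening of the clip's jaw, rad: 0 closed (sprung shut), about 0.1 as the glass passes, 0.24 at most.
- rocker_mid (a point): Middle of the black rocker switch on the control strip (box x = -70, y = 99, z = 60.5 mm), 32 mm along the box's x by 22 mm, pivoted at its middle. Off: its half on the lip side (+x) slopes up to 6 mm above the rest. On: that half, pressed about 13 mm from the middle (4 N), lies level at z = 60.5. It stays as left.
- rocker (a joint): Rocker angle, rad: 0 off, 0.35 fully on.
- cup_upright: White teacup standing on the bench beside the box, 82 mm across, 58 mm high; origin under its foot.
- cup_upturned: White teacup standing upside down on the bench beside the control strip, 82 mm across, 58 mm high; origin under its rim.
- dust_brush: Flat dusting brush, 157 mm long, 30 wide, 14 high, lying on the bench beside the control strip; origin under it.
- saucer_stack: Stack of six white saucers, 142 mm across, 57 mm high, on the right of the bench; origin under it.
- saucer_single: One white saucer, 142 mm across, 19 mm high, on the left of the bench; origin under it.
- teapot: White teapot with lid, 106 mm high, 190 mm over spout and handle, on the left of the bench; origin under its middle.
There are look-alikes about, which are no part of the job. Several things have the shape of the plate; the one meant has the colours described above.

How it is judged (in metres and radians):
On the way, in this order (a step that is already met when the one before it is completed fails the run):
1. the plate's end is tucked at least 3 mm under the steel lip (x of plate_lip_edge in the frame of light_box above 0.094 m and z of plate_lip_edge in the frame of light_box below 0.056 m), for 0.2 s.
2. the plate lies level and flush in the recess with the clip closed over its other end (all of step 1 and z of plate_clip_edge in the frame of light_box between 0.0505 and 0.055 m and z of plate_lip_edge in the frame of light_box above 0.0505 m and angle between plate's own z axis and vertical below 0.015 rad and value of joint clip below 0.035 rad), for 0.2 s.
3. the rocker is switched on (value of joint rocker above 0.28 rad), for 0.1 s.
At the end, for the whole second after the job is handed in: The plate is at least 3 mm under the lip and level within 0.015 rad, both ends within 2 mm of flush with the rim, the clip closed over it (joint below 0.035), the rocker on (above 0.28), the plate at rest (all of step 2 and value of joint rocker above 0.28 rad and linear speed of plate below 0.01 m/s); the robot touches nothing.
It fails at once if a cup, the brush, a saucer or the teapot is moved more than 20 mm (distance of any of cup_upright, cup_upturned, dust_brush, saucer_stack, saucer_single, teapot from where it was at the start of the episode above 0.02 m).
It fails at once if the glass is pressed with more than 45 N (contact force between any of the arm, the fingers and plate above 45 N).
It also fails if it takes over 42 s, if anything falls off the work surface, if the arm or the gripper's body presses on something with over 40 N, if the wrist force passes 120 N, or if a joint passes its speed limit or range.

## Working session

There is one attempt and no reset: what is moved stays moved. The work goes in short steps, Python scripts to look and compute and a tool call to move; the robot and the scene stay as the last step left them, time stands still between calls to the robot, and variables do not carry over. Pictures are saved under pics/ and viewed, at most 10 in all, crops included, and the job is handed in when it is done.

Besides the shell and the picture viewer there is one more tool, called after "Emit:" by a JSON object that holds its "fn" and its "kwargs", one argument or row to a line. apply_moves: Moves the arm, as the interface text tells. Its arguments: {"type":"object","properties":{"deltas":{"type":"array"},"grip_force":{"type":"number"}},"required":["deltas"]}

```bash
mkdir -p pics; ls
python3 - <<'E'
from rig import r
import cv2,numpy as np,pickle
s=r.sense();print(s)
F={}
for n in ("scene","top"):
    f=r.grab_frame(n);F[n]=f;cv2.imwrite(f"pics/{n}0.png",f["img"]);print(n,f["fx"],f["cx"],f["cy"],f["eye"],f["rotation"],[k for k in f])
pickle.dump(F,open("f0.pkl","wb"))
E
```

```text
pics
{'clock': 0.0, 'qpos': array([-1.11537920e+00,  3.53625552e-01,  1.63414115e+00,  1.27072095e-05,
        1.15516548e+00, -2.39989971e-03]), 'qvel': array([ 0.00048803,  0.00125752,  0.00047808,  0.00057106, -0.00016165,
        0.00163454]), 'joint_efforts': array([-1.68011342e-03, -6.05248475e+01, -3.42072165e+01, -1.48850827e-04,
        9.10782226e-03, -6.32746463e-06]), 'eef_pos': array([ 276.14290848, -560.42538616,  403.97262289]), 'tcp_rot': array([-3.14025317e+00, -1.48331322e-05,  4.57811882e-01]), 'contact_force': array([-0.02344513,  0.41961165,  0.10675396]), 'wrist_torque': array([-0.02946347, -0.00699112, -0.03015141]), 'grasp_force': 0.0, 'opening': 1.0023300037082479}
scene 408.58761689917515 281.4698446322644 207.3795520119987 [1370.48923639  -35.44954254  999.17797235] [ 0.73424153 -0.01307501  1.57441176] ['img', 'z_map', 'fx', 'fy', 'cx', 'cy', 'eye', 'rotation']
top 538.6219595769786 282.54716696350977 197.30420313955082 [ 298.6109091   -16.11781208 1791.69224641] [ 0.14463286 -0.01020149 -1.56267573] ['img', 'z_map', 'fx', 'fy', 'cx', 'cy', 'eye', 'rotation']
```

View pics/top0.png

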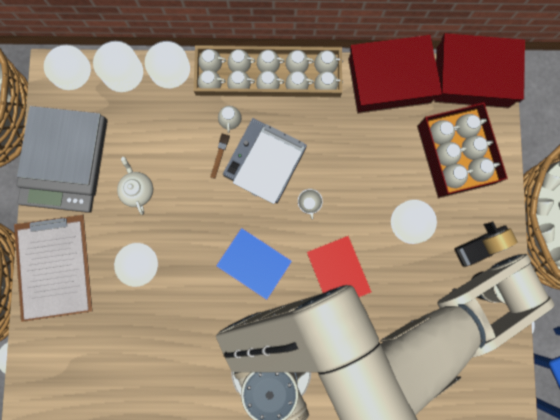

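View pics/scene0.png

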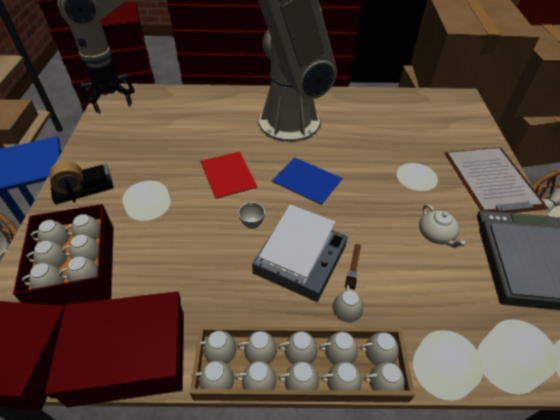

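Candidates in the top view: opal plate (270,163) in the grey box; look-alikes are the blue sheet (254,263), the red sheet (338,268), the clipboard (53,265) and the grey scale (60,150). By the description I choose the one at (270,163). The cups are at (229,117) and (310,201), and the brush is at (220,157).

```bash
cat > h.py <<'E'
import numpy as np,cv2
from scipy.spatial.transform import Rotation as R
def cloud(f):
    h,w=f["z_map"].shape;v,u=np.mgrid[:h,:w];z=f["z_map"]
    c=np.stack([(u-f["cx"])/f["fx"]*z,-(v-f["cy"])/f["fy"]*z,-z],-1)
    return c@R.from_euler("xyz",f["rotation"]).as_matrix().T+np.array(f["eye"])
def cast(f,u,v,zp):
    d=R.from_euler("xyz",f["rotation"]).as_matrix()@np.array([(u-f["cx"])/f["fx"],-(v-f["cy"])/f["fy"],-1.])
    e=np.array(f["eye"]);return e+d*(zp-e[2])/d[2]
E
python3 - <<'E'
import pickle,cv2,numpy as np
from h import *
F=pickle.load(open("f0.pkl","rb"))
a=cv2.resize(F["top"]["img"][100:220,200:340],None,fx=5,fy=5,interpolation=cv2.INTER_CUBIC)
cv2.imwrite("pics/c1.png",a)
b=cv2.resize(F["scene"]["img"][185:325,230:380],None,fx=4,fy=4,interpolation=cv2.INTER_CUBIC)
cv2.imwrite("pics/c2.png",b)
for n,box in (("top",(100,220,200,340)),("scene",(185,325,230,380))):
    f=F[n];P=cloud(f);m=np.zeros(P.shape[:2],bool);m[box[0]:box[1],box[2]:box[3]]=1
    g=f["img"].max(2);sat=f["img"].max(2).astype(int)-f["img"].min(2)
    for nm,mm in (("all",m&(P[...,2]>40)&(P[...,2]<90)),("white",m&(P[...,2]>40)&(g>170)&(sat<40))):
        k,l,st,_=cv2.connectedComponentsWithStats(mm.astype(np.uint8));i=1+st[1:,4].argmax()
        q=P[l==i];rc=cv2.minAreaRect(q[:,:2].astype(np.float32));print(n,nm,st[i],rc,np.percentile(q[:,2],[2,50,98]))
        if nm=="white":
            A=np.c_[q[:,:2],np.ones(len(q))];c=np.linalg.lstsq(A,q[:,2],rcond=None)[0];print(c,cv2.boxPoints(rc))
E
```

```text
top all [ 223  118   84   86 4007] ((672.51416015625, 31.866851806640625), (204.0421905517578, 230.55392456054688), 63.30911636352539) [49.47538425 64.54503142 84.4032242 ]
top white [ 233  129   70   75 2744] ((545.6428833007812, 38.65705871582031), (199.59410095214844, 465.04034423828125), 79.27315521240234) [51.91316856 69.49814501 85.73707723]
[-4.01679707e-01 -5.36523176e-02  3.32946164e+02] [[ 298.61093   -16.117836]
 [ 755.52496  -102.67439 ]
 [ 792.6748     93.43195 ]
 [ 335.7608    179.98851 ]]
scene all [ 252  205   96   91 4947] ((671.8284912109375, 32.871307373046875), (203.42813110351562, 233.05413818359375), 63.302364349365234) [46.01393454 61.38898246 80.87442226]
scene white [ 261  206   73   70 2870] ((946.923095703125, -41.03375244140625), (183.27020263671875, 827.1455688476562), 78.26216888427734) [55.74834202 67.59447916 81.41156431]
[ 4.57133177e-01  1.51191442e-01 -2.31600857e+02] [[ 523.357     -46.617958]
 [1333.2058   -214.88733 ]
 [1370.4893    -35.449547]
 [ 560.6404    132.81982 ]]
```

View pics/c1.png

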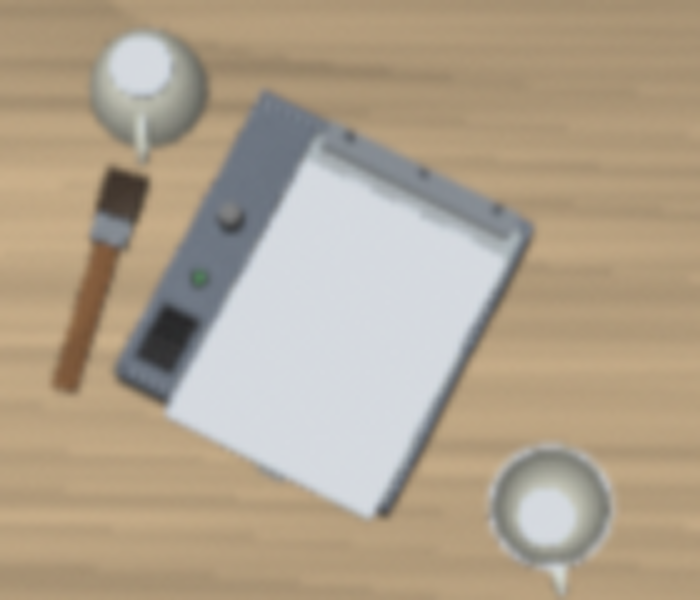

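View pics/c2.png

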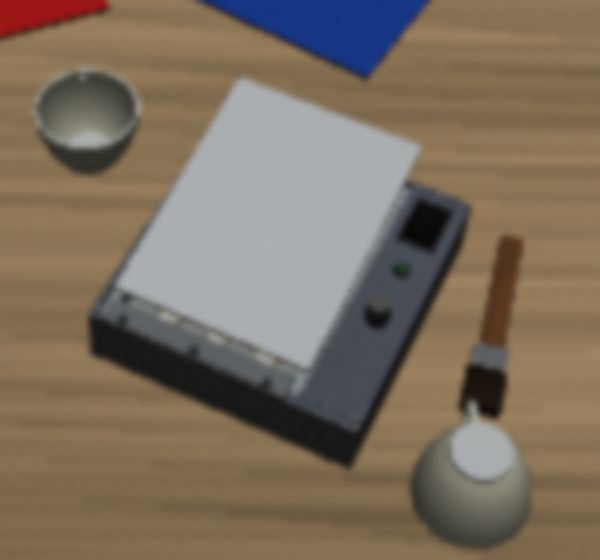

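```bash
cat > m.py <<'E'
import pickle,cv2,numpy as np
from h import *
F=pickle.load(open("f0.pkl","rb"))
for n,box in (("top",(100,220,200,340)),("scene",(185,325,230,380))):
    f=F[n];P=cloud(f);m=np.zeros(P.shape[:2],bool);m[box[0]:box[1],box[2]:box[3]]=1;m&=f["z_map"]>0
    g=f["img"].max(2)
    # outer box outline by height, orientation & extents
    mm=m&(P[...,2]>48)&(P[...,2]<66)&(g<150)&(np.hypot(P[...,0]-672,P[...,1]-32)<170)
    k,l,st,_=cv2.connectedComponentsWithStats(mm.astype(np.uint8));i=1+st[1:,4].argmax();q=P[l==i]
    for a in (-26.7,):
        a=np.radians(a);ex=np.array([np.cos(a),np.sin(a)]);ey=np.array([-ex[1],ex[0]])
        print(n,"dark ext x",np.percentile(q[:,:2]@ex,[.5,99.5]),"y",np.percentile(q[:,:2]@ey,[.5,99.5]))
    mw=m&(P[...,2]>45)&(P[...,2]<95)&(g>165 if n=="top" else g>140)
    k,l,st,_=cv2.connectedComponentsWithStats(mw.astype(np.uint8));i=1+st[1:,4].argmax();q=P[l==i]
    rc=cv2.minAreaRect(q[:,:2].astype(np.float32));A=np.c_[q[:,:2]@ex,q[:,:2]@ey,np.ones(len(q))];c=np.linalg.lstsq(A,q[:,2],rcond=None)[0]
    print(" plate",rc,"slopes",c[:2],"c in boxaxes",np.array(rc[0])@ex,np.array(rc[0])@ey,"z at c",c@[np.array(rc[0])@ex,np.array(rc[0])@ey,1])
f=F["top"]
for nm,u,v,z in (("knob",230,215,62),("rocker",167,337,61),("boxc+x+y",265,92,56),("boxc+x-y",530,230,56),("boxc-x+y",118,372,56),("screw1",348,136,60.5),("screw3",498,209,60.5)):
    p=cast(f,200+(u+.5)/5-.5,100+(v+.5)/5-.5,z);print(nm,p,p[:2]@ex,p[:2]@ey)
P=cloud(f)
for nm,u,v in (("cup_up",310,201),("cup_inv",228,113)): print(nm,P[v,u],P[v,u,:2]@ex,P[v,u,:2]@ey)
E
python3 m.py
```

```text
top dark ext x [486.12819902 700.49026568] y [229.03532869 431.65571844]
 plate ((658.125732421875, 17.61932373046875), (154.98411560058594, 217.6922607421875), 63.375064849853516) slopes [-0.13164496 -0.00248504] c in boxaxes 580.0340023731419 311.44899475763685 z at c 67.86355404432204
scene dark ext x [487.08361866 700.56315596] y [230.58268932 432.54252062]
 plate ((647.0838623046875, 18.409141540527344), (155.43893432617188, 201.75985717773438), 63.110321044921875) slopes [-0.12801748  0.00182756] c in boxaxes 569.81463138931 307.1932733672335 z at c 68.4190489949971
knob [731.48649165  91.38190953  62.        ] 612.4294745084533 410.3087613150904
rocker [649.44368044 131.15495561  61.        ] 521.2639891150184 408.97746893050595
boxc+x+y [817.15079541  69.99980166  56.        ] 698.5668997862241 429.6971971002907
boxc+x-y [ 724.93759858 -106.54341547   56.        ] 695.5104896380598 230.54539685764763
boxc-x+y [626.7863711  163.13178365  56.        ] 486.65480086665866 427.3642926484913
screw1 [786.33917922  14.3700595   60.5       ] 696.0361834905249 366.15493258179845
screw3 [737.80945949 -85.15749748  60.5       ] 697.4007426353897 255.4345357576354
cup_up [ 547.18372325 -124.24211968    6.30337093] 544.6626273126928 134.86568764531674
cup_inv [831.2865119  151.45110788  62.93589037] 674.5977251072059 508.8149095988052
```

Emit:
{"fn": "apply_moves", "kwargs": {
  "deltas": [
    {"claw": -1,"delta_pos": [4.2,-3.8,0],"yaw": 0},
    {"claw": -1,"delta_pos": [4.2,-3.8,0],"yaw": 0},
    {"claw": -1,"delta_pos": [4.2,-3.8,0],"yaw": 0},
    {"claw": -1,"delta_pos": [4.2,-3.8,0],"yaw": 0},
    {"claw": -1,"delta_pos": [4.2,-3.8,0],"yaw": 0},
    {"claw": -1,"delta_pos": [4.2,-3.8,0],"yaw": 0},
    {"claw": -1,"delta_pos": [4.2,-3.8,0],"yaw": 0},
    {"claw": -1,"delta_pos": [4.2,-3.8,0],"yaw": 0}
  ]
}}

```text
clock: 1.1
eef_pos: [443.5, -137.7, 404.7]
tcp_rot: [3.141, -0.0, 0.458]
contact_force: [0.3, -0.8, 0.1]
opening: 0.999
grasp_force: 0.0
```

Emit:
{"fn": "apply_moves", "kwargs": {
  "deltas": [
    {"claw": -1,"delta_pos": [4.2,-3.8,0],"yaw": 0},
    {"claw": -1,"delta_pos": [4.2,-3.8,0],"yaw": 0},
    {"claw": -1,"delta_pos": [4.2,-3.8,0],"yaw": 0},
    {"claw": -1,"delta_pos": [0,0,1.5],"yaw": 0.18},
    {"claw": -1,"delta_pos": [0,0,1.5],"yaw": 0.18},
    {"claw": -1,"delta_pos": [0,0,1.5],"yaw": 0.18},
    {"claw": -1,"delta_pos": [0,0,1.5],"yaw": 0.18},
    {"claw": -1,"delta_pos": [0,0,1.5],"yaw": 0.18}
  ]
}}

```text
clock: 2.1
eef_pos: [505.7, 18.5, 328.9]
tcp_rot: [3.141, 0.0, -0.448]
contact_force: [0.1, 0.7, 0.4]
opening: 1.0
grasp_force: 0.0
```

Run:
```python
from rig import r
import cv2,numpy as np,pickle
from h import *
s=r.sense();f=r.grab_frame("wrist");t=r.grab_frame("top");sc=r.grab_frame("scene")
pickle.dump((s,f,t,sc),open("w1.pkl","wb"));cv2.imwrite("pics/w1.png",f["img"])
print(s["eef_pos"],s["tcp_rot"],f["fx"],f["cx"],f["cy"]);print(f["T_tool_cam"])
for n,g in (("top",t),("scene",sc)):   # tips: lowest points near the tool axis
    P=cloud(g);d=P-s["eef_pos"];m=(g["z_map"]>0)&(np.hypot(d[...,0],d[...,1])<75)&(P[...,2]>110)&(P[...,2]<230)
    if m.sum(): print(n,m.sum(),np.percentile(P[m][:,2],[0,1,5]),s["eef_pos"][2])
```

```text
[505.74894044  18.54396825 328.94747306] [ 3.14129653e+00  4.96729462e-04 -4.47969664e-01] 325.19226210127806 275.8332851702079 209.48274664138188
[[-8.23226431e-04  9.59459724e-01  2.81844568e-01  7.19240016e+01]
 [ 9.99999394e-01  5.83884218e-04  9.33182936e-04  5.13122952e-01]
 [ 7.30786847e-04  2.81845166e-01 -9.59459623e-01  3.10362728e+01]
 [ 0.00000000e+00  0.00000000e+00  0.00000000e+00  1.00000000e+00]]
top 20 [171.26168215 177.82810687 204.09380577] 328.9474730561002
scene 286 [167.64761142 169.09683512 175.98884808] 328.9474730561002
```

View pics/w1.png

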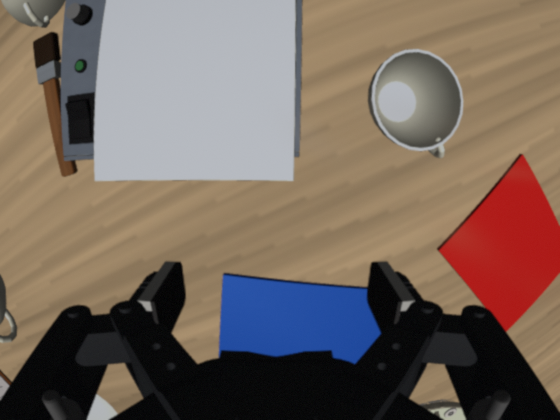

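The wrist view shows the plate's raised edge along row ~181 (columns 95–293), the rocker at (80,118), the upright cup at (417,100), and the fingertips at (165,270) and (395,270). The fingertips stand about 160 mm ahead of the TCP when open.

```bash
cat >> h.py <<'E'
O=np.array([667.8,11.6]);A=np.radians(-26.7);EX=np.array([np.cos(A),np.sin(A)]);EY=np.array([-EX[1],EX[0]])
def tobox(p): d=np.array(p)[:2]-O;return np.round([d@EX,d@EY],1)
def wcast(s,f,u,v,zp):
    x,y=u-f["cx"],v-f["cy"];rr=np.hypot(x,y);th=rr/f["fx"]
    c=np.array([np.sin(th)*x/rr,-np.sin(th)*y/rr,-np.cos(th)]);T=np.array(f["T_tool_cam"])
    W=R.from_euler("xyz",s["tcp_rot"]).as_matrix();d=W@T[:3,:3]@c;o=W@T[:3,3]+s["eef_pos"]
    return o+d*(zp-o[2])/d[2]
E
python3 - <<'E'
import pickle
from h import *
s,f,t,sc=pickle.load(open("w1.pkl","rb"))
print("tool",tobox(s["eef_pos"]))
for n,u,v,z in (("c+y",95,181,82),("c-y",293,181,82),("rocker",80,118,61),("LED",80,66,58),("box corner",64,158,56),("boxcorner-y",299,157,56)):
    p=wcast(s,f,u,v,z);print(n,p,tobox(p))
E
```

```text
tool [-147.9  -66.6]
c+y [592.46439081 127.73720203  82.        ] [-119.5   69.9]
c-y [526.20387194  -4.61353768  82.        ] [-119.2  -78.1]
rocker [646.96753008 127.4633514   61.        ] [-70.7  94.1]
LED [687.16416738 109.24417778  58.        ] [-26.6  95.9]
box corner [628.16952538 163.6020105   56.        ] [-103.7  118. ]
boxcorner-y [535.58428899 -15.44358797  56.        ] [-106.   -83.6]
```

Emit:
{"fn": "apply_moves", "kwargs": {
  "deltas": [
    {"claw": -1,"delta_pos": [-0.2,-3.2,0],"yaw": 0.018},
    {"claw": -1,"delta_pos": [-0.2,-3.2,0],"yaw": 0},
    {"claw": -1,"delta_pos": [0,0,3],"yaw": 0},
    {"claw": -1,"delta_pos": [0,0,3],"yaw": 0},
    {"claw": -1,"delta_pos": [0,0,3],"yaw": 0},
    {"claw": -1,"delta_pos": [0,0,1.7],"yaw": 0},
    {"claw": -1,"delta_pos": [0,0,0],"yaw": 0}
  ]
}}

```text
clock: 3.12
eef_pos: [530.1, 77.8, 222.2]
tcp_rot: [3.141, 0.001, -0.458]
contact_force: [0.1, 0.2, -0.0]
opening: 0.998
grasp_force: 0.0
```

Run:
```python
from rig import r
import cv2,numpy as np
from h import *
s=r.sense();f=r.grab_frame("wrist");cv2.imwrite("pics/w2.png",f["img"])
print(s["eef_pos"],s["tcp_rot"],tobox(s["eef_pos"]))
```

```text
[530.05293606  77.78383922 222.17226266] [ 3.14066229e+00  1.32829491e-03 -4.58375188e-01] [-152.8   -2.8]
```

View pics/w2.png

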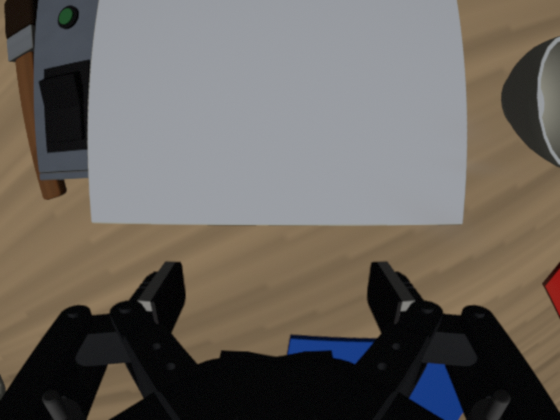

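The plate edge lies at row 223, columns 91–464, centred on the tool (col ~277), with the fingertips at (165,265) and (390,265) on either side of the clip. I'll push along +x in steps.

Emit:
{"fn": "apply_moves", "kwargs": {
  "deltas": [
    {"claw": -1,"delta_pos": [0.6,0,0],"yaw": 0},
    {"claw": -1,"delta_pos": [0.6,0,0],"yaw": 0},
    {"claw": -1,"delta_pos": [0.4,0,0],"yaw": 0},
    {"claw": -1,"delta_pos": [0.3,0,0],"yaw": 0},
    {"claw": -1,"delta_pos": [0.3,0,0],"yaw": 0},
    {"claw": -1,"delta_pos": [0.3,0,0],"yaw": 0},
    {"claw": -1,"delta_pos": [0.3,0,0],"yaw": 0}
  ]
}}

```text
clock: 4.05
eef_pos: [555.1, 65.4, 222.4]
tcp_rot: [3.141, 0.001, -0.46]
contact_force: [-1.0, 0.6, -2.0]
opening: 0.997
grasp_force: 1.0
```

Emit:
{"fn": "apply_moves", "kwargs": {
  "deltas": [
    {"claw": -1,"delta_pos": [0.2,0,0],"yaw": 0},
    {"claw": -1,"delta_pos": [0.2,0,0],"yaw": 0},
    {"claw": -1,"delta_pos": [0.2,0,0],"yaw": 0}
  ]
}}

```text
clock: 4.42
eef_pos: [560.7, 62.7, 222.6]
tcp_rot: [3.142, 0.0, -0.46]
contact_force: [-1.8, 2.0, -1.0]
opening: 1.0
grasp_force: 1.0
```

```bash
cat > look.py <<'E'
from rig import r
import cv2,numpy as np,sys,pickle
from h import *
s=r.sense();f=r.grab_frame("wrist");g=r.grab_frame("scene");pickle.dump((s,f,g),open("l.pkl","wb"))
a=f["img"][0:330,60:500];b=cv2.resize(g["img"][195:325,240:380],None,fx=2.5,fy=2.538)
cv2.imwrite(f"pics/{sys.argv[1]}.png",np.hstack([a,b[:330]]))
print(s["eef_pos"],s["tcp_rot"],tobox(s["eef_pos"]),s["contact_force"])
P=cloud(g);im=g["img"];d=P[...,:2]-O;bx,by=d@EX,d@EY
m=(g["z_map"]>0)&(im.min(2)>130)&(np.abs(by)<60)&(bx>-60)&(bx<82)&(P[...,2]>45)&(P[...,2]<90)
c=np.linalg.lstsq(np.c_[bx[m],by[m],np.ones(m.sum())],P[m][:,2],rcond=None)[0];print("plate slope,z0 top",c,m.sum())
E
python3 look.py l1
```

```text
[560.74627977  62.69677383 222.63364008] [ 3.14152516e+00  1.64124104e-04 -4.60194837e-01] [-118.6   -2.5] [-1.81298881  2.0132468  -0.98658721]
plate slope,z0 top [-1.21326080e-01  3.35346101e-04  6.65476822e+01] 1839
```

View pics/l1.png

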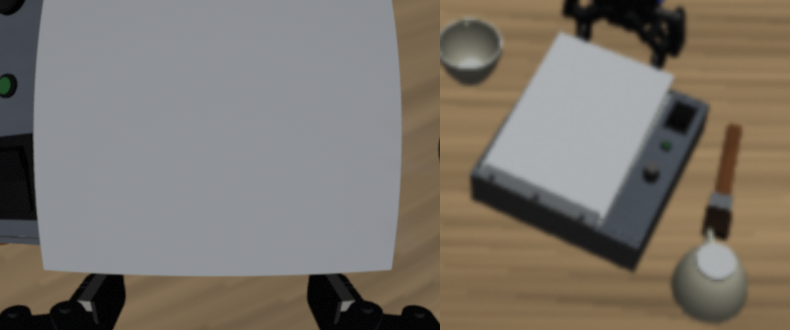

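The fingers now touch the plate edge at row ~272 and the lip end is close to the lip. I'll keep pushing.

Emit:
{"fn": "apply_moves", "kwargs": {
  "deltas": [
    {"claw": -1,"delta_pos": [0.15,0,0],"yaw": 0},
    {"claw": -1,"delta_pos": [0.15,0,0],"yaw": 0},
    {"claw": -1,"delta_pos": [0.15,0,0],"yaw": 0}
  ]
}}

```text
clock: 4.9
eef_pos: [565.1, 60.7, 222.9]
tcp_rot: [-3.141, -0.001, -0.46]
contact_force: [-0.5, -0.8, -0.1]
opening: 0.998
grasp_force: 0.0
```

Emit:
{"fn": "apply_moves", "kwargs": {
  "deltas": [
    {"claw": -1,"delta_pos": [0.1,0,0],"yaw": 0},
    {"claw": -1,"delta_pos": [0.1,0,0],"yaw": 0}
  ]
}}

```text
clock: 5.15
eef_pos: [566.6, 59.8, 222.7]
tcp_rot: [-3.141, -0.0, -0.46]
contact_force: [-0.2, -0.4, 0.4]
opening: 0.999
grasp_force: 0.0
```

```bash
python3 look.py l2
```

```text
[566.64013212  59.80094707 222.74673065] [-3.14149871e+00 -2.14065514e-04 -4.60231309e-01] [-112.    -2.4] [-0.24684244 -0.38132959  0.41871928]
plate slope,z0 top [-5.51165027e-02  2.16511108e-03  6.12769681e+01] 1762
```

View pics/l2.png

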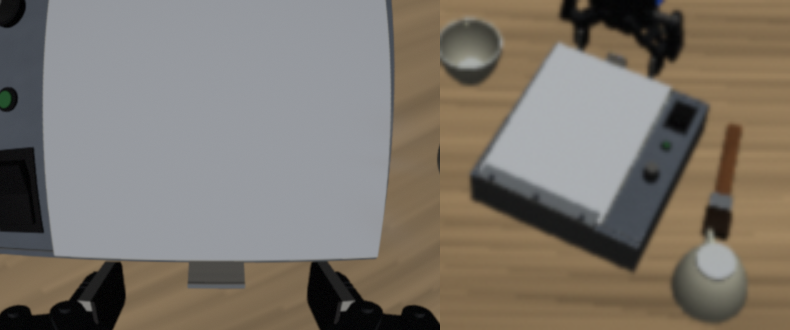

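The plate has slid down the lead-in. The clip shows at (188–245, 262–285), centred between the fingers, and the plate edge is at row ~260.

Run:
```python
import pickle
from h import *
s,f,g=pickle.load(open("l.pkl","rb"))
for n,u,v,z in (("c+y",113,256,66.5),("c-y",438,257,66.5),("mid",277,261,66.5),("clip far end",277,284,70),("tip front L",175,262,63)):
    print(n,tobox(wcast(s,f,u,v,z)))
```

```text
c+y [-99.7  72.8]
c-y [-99.4 -77.8]
mid [-99.6  -3.2]
clip far end [-108.9   -3.2]
tip front L [-102.9   43. ]
```

Emit:
{"fn": "apply_moves", "kwargs": {
  "deltas": [
    {"claw": -1,"delta_pos": [-0.5,0,0],"yaw": 0},
    {"claw": -1,"delta_pos": [0,0,-2.2],"yaw": 0},
    {"claw": -1,"delta_pos": [1.5,0,0],"yaw": 0},
    {"claw": -1,"delta_pos": [1.4,0,0],"yaw": 0},
    {"claw": -1,"delta_pos": [0,0,0.6],"yaw": 0},
    {"claw": -1,"delta_pos": [0,0,0.6],"yaw": 0},
    {"claw": -1,"delta_pos": [0,0,0.2],"yaw": 0},
    {"claw": -1,"delta_pos": [0,0,0.1],"yaw": 0}
  ]
}}

```text
clock: 6.25
eef_pos: [587.7, 49.3, 229.2]
tcp_rot: [3.141, 0.001, -0.46]
contact_force: [0.0, -0.5, 0.4]
opening: 1.001
grasp_force: 0.0
```

Emit:
{"fn": "apply_moves", "kwargs": {
  "deltas": [
    {"claw": -1,"delta_pos": [0,0,0.1],"yaw": 0},
    {"claw": -1,"delta_pos": [0,0,0.1],"yaw": 0}
  ]
}}

```text
clock: 6.5
eef_pos: [588.1, 49.3, 227.8]
tcp_rot: [-3.141, -0.0, -0.46]
contact_force: [-0.2, 0.6, 0.2]
opening: 1.001
grasp_force: 0.0
```

Emit:
{"fn": "apply_moves", "kwargs": {
  "deltas": [
    {"claw": -1,"delta_pos": [0,0,0.1],"yaw": 0},
    {"claw": -1,"delta_pos": [0,0,0.1],"yaw": 0}
  ]
}}

```text
clock: 6.75
eef_pos: [588.1, 49.2, 226.1]
tcp_rot: [-3.141, -0.0, -0.46]
contact_force: [-1.9, 0.6, 6.1]
opening: 0.996
grasp_force: 3.2
```

Emit:
{"fn": "apply_moves", "kwargs": {
  "deltas": [
    {"claw": -1,"delta_pos": [0,0,0.1],"yaw": 0},
    {"claw": -1,"delta_pos": [0,0,0.1],"yaw": 0}
  ]
}}

```text
clock: 7.0
eef_pos: [588.1, 49.3, 225.0]
tcp_rot: [-3.141, -0.0, -0.46]
contact_force: [-6.9, -1.0, 21.4]
opening: 0.999
grasp_force: 10.4
```

Emit:
{"fn": "apply_moves", "kwargs": {
  "deltas": [
    {"claw": -1,"delta_pos": [0,0,0.1],"yaw": 0},
    {"claw": -1,"delta_pos": [0,0,0.1],"yaw": 0}
  ]
}}

```text
clock: 7.25
eef_pos: [588.1, 49.2, 222.6]
tcp_rot: [-3.141, -0.001, -0.46]
contact_force: [-0.1, -0.1, 1.0]
opening: 1.006
grasp_force: 0.4
```

Emit:
{"fn": "apply_moves", "kwargs": {
  "deltas": [
    {"claw": -1,"delta_pos": [0,0,0.1],"yaw": 0},
    {"claw": -1,"delta_pos": [0,0,0.1],"yaw": 0}
  ]
}}

```text
clock: 7.5
eef_pos: [588.0, 49.2, 219.5]
tcp_rot: [3.142, -0.0, -0.46]
contact_force: [0.2, -0.2, 0.4]
opening: 1.003
grasp_force: 0.0
```

```bash
python3 look.py l3
```

```text
[588.03932928  49.19629114 219.45661351] [ 3.14157499e+00 -7.56751735e-06 -4.60182182e-01] [-88.1  -2.3] [ 0.23185714 -0.21656504  0.44077946]
plate slope,z0 top [ 3.65043603e-04 -1.07565005e-03  5.57480929e+01] 1699
```

Emit:
{"fn": "apply_moves", "kwargs": {
  "deltas": [
    {"claw": -1,"delta_pos": [0,0,0.1],"yaw": 0},
    {"claw": -1,"delta_pos": [0,0,0.1],"yaw": 0}
  ]
}}

```text
clock: 7.85
eef_pos: [588.0, 49.2, 217.5]
tcp_rot: [3.142, 0.0, -0.46]
contact_force: [-0.3, 0.6, 0.9]
opening: 0.998
grasp_force: 0.0
```

Emit:
{"fn": "apply_moves", "kwargs": {
  "deltas": [
    {"claw": -1,"delta_pos": [0,0,-3],"yaw": 0},
    {"claw": 0,"delta_pos": [0,0,-3],"yaw": 0},
    {"claw": 1,"delta_pos": [0.8,-2.5,0],"yaw": 0},
    {"claw": 1,"delta_pos": [0.8,-2.5,0],"yaw": 0},
    {"claw": 1,"delta_pos": [0.8,-2.5,0],"yaw": 0},
    {"claw": 1,"delta_pos": [0.7,-2.4,0],"yaw": 0},
    {"claw": 1,"delta_pos": [0,0,0],"yaw": 0},
    {"claw": 1,"delta_pos": [0,0,0],"yaw": 0}
  ]
}}

```text
clock: 8.85
eef_pos: [659.1, 123.7, 277.3]
tcp_rot: [3.141, 0.001, -0.46]
contact_force: [-0.5, -0.4, 0.1]
opening: -0.0
grasp_force: 0.0
```

```bash
python3 look.py l4
python3 - <<'E'
import cv2,pickle
s,f,g=pickle.load(open("l.pkl","rb"))
cv2.imwrite("pics/w4.png",f["img"])
E
```

```text
[659.13758748 123.72223182 277.28504327] [ 3.14072661e+00  8.59032530e-04 -4.60043509e-01] [-58.1  96.3] [-0.4959651  -0.39253627  0.07245783]
plate slope,z0 top [ 3.18995644e-04 -4.00799619e-05  5.57879942e+01] 1690
```

View pics/w4.png

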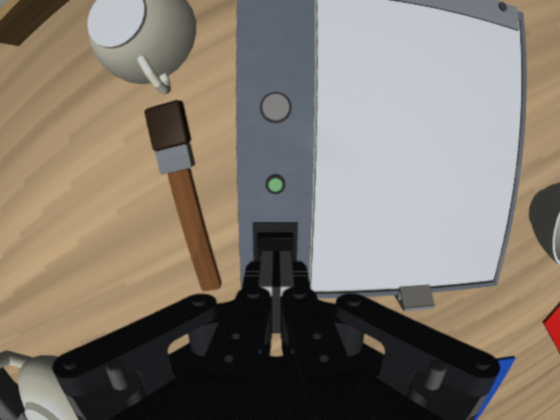

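The plate is flush and the clip at (415,296) is over its edge. The rocker is at (276,240), in line laterally with the shut fingertips at (276,255).

Run:
```python
import pickle
from h import *
s,f,g=pickle.load(open("l.pkl","rb"))
print("tool",tobox(s["eef_pos"]))
for n,u,v,z in (("rocker+x end",276,233,66),("frame +x",276,223,58),("LED",276,185,58),("knob",276,107,62),("clip",400,287,58)):
    print(n,tobox(wcast(s,f,u,v,z)))
```

```text
tool [-58.1  96.3]
rocker+x end [-53.8  95.7]
frame +x [-50.3  95.7]
LED [-26.6  95.8]
knob [19.1 96.1]
clip [-97.8   8.6]
```

Emit:
{"fn": "apply_moves", "kwargs": {
  "deltas": [
    {"claw": 1,"delta_pos": [0,0,1.5],"yaw": 0},
    {"claw": 1,"delta_pos": [0,0,1.2],"yaw": 0},
    {"claw": 1,"delta_pos": [0,0,0.5],"yaw": 0}
  ]
}}

```text
clock: 9.32
eef_pos: [659.1, 123.8, 244.0]
tcp_rot: [3.14, 0.002, -0.46]
contact_force: [0.7, 0.3, 0.1]
opening: -0.002
grasp_force: 0.0
```

Emit:
{"fn": "apply_moves", "kwargs": {
  "deltas": [
    {"claw": 1,"delta_pos": [0,0,0.2],"yaw": 0},
    {"claw": 1,"delta_pos": [0,0,0.2],"yaw": 0},
    {"claw": 1,"delta_pos": [0,0,0.2],"yaw": 0},
    {"claw": 1,"delta_pos": [0,0,0.1],"yaw": 0},
    {"claw": 1,"delta_pos": [0,0,0.1],"yaw": 0}
  ]
}}

```text
clock: 9.95
eef_pos: [660.1, 124.1, 238.2]
tcp_rot: [-3.141, -0.001, -0.46]
contact_force: [-0.3, -1.1, 3.3]
opening: 0.001
grasp_force: 1.9
```

Emit:
{"fn": "apply_moves", "kwargs": {
  "deltas": [
    {"claw": 1,"delta_pos": [0,0,0.1],"yaw": 0},
    {"claw": 1,"delta_pos": [0,0,0.1],"yaw": 0}
  ]
}}

```text
clock: 10.2
eef_pos: [660.3, 124.0, 236.2]
tcp_rot: [-3.141, -0.002, -0.46]
contact_force: [3.1, -2.7, 4.1]
opening: 0.003
grasp_force: 2.2
```

Emit:
{"fn": "apply_moves", "kwargs": {
  "deltas": [
    {"claw": 1,"delta_pos": [0,0,0.1],"yaw": 0},
    {"claw": 1,"delta_pos": [0,0,0.1],"yaw": 0}
  ]
}}

```text
clock: 10.45
eef_pos: [660.1, 124.2, 233.9]
tcp_rot: [-3.141, -0.001, -0.46]
contact_force: [1.2, -1.9, 12.1]
opening: -0.003
grasp_force: 5.7
```

Emit:
{"fn": "apply_moves", "kwargs": {
  "deltas": [
    {"claw": 1,"delta_pos": [0,0,0.1],"yaw": 0},
    {"claw": 1,"delta_pos": [0,0,0],"yaw": 0}
  ]
}}

```text
clock: 10.7
eef_pos: [660.1, 124.2, 233.8]
tcp_rot: [-3.141, -0.001, -0.46]
contact_force: [0.1, -2.0, 12.2]
opening: -0.002
grasp_force: 6.6
```

Emit:
{"fn": "apply_moves", "kwargs": {
  "deltas": [
    {"claw": 1,"delta_pos": [0,0,-0.5],"yaw": 0},
    {"claw": 1,"delta_pos": [0,0,-3],"yaw": 0},
    {"claw": 1,"delta_pos": [0,0,-4],"yaw": 0},
    {"claw": 1,"delta_pos": [-3,0,-4],"yaw": 0},
    {"claw": 1,"delta_pos": [-5,0,0],"yaw": 0},
    {"claw": 1,"delta_pos": [0,0,0],"yaw": 0}
  ]
}}

```text
clock: 11.45
eef_pos: [585.0, 160.7, 347.3]
tcp_rot: [3.14, 0.003, -0.458]
contact_force: [-0.1, -0.9, 0.7]
opening: -0.002
grasp_force: 0.0
```

```bash
python3 look.py l5
python3 - <<'E'
import cv2,pickle
s,f,g=pickle.load(open("l.pkl","rb"))
cv2.imwrite("pics/w5.png",f["img"])
E
```

```text
[584.97528546 160.72967964 347.27082954] [ 3.13983578  0.00332163 -0.4583817 ] [-141.   96.] [-0.13613498 -0.90392281  0.73171628]
plate slope,z0 top [-1.62011263e-04  4.14027279e-04  5.57112705e+01] 1690
```

View pics/w5.png

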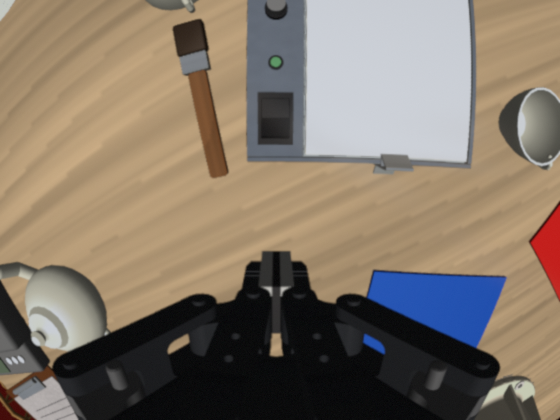

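The clip at (392,162) is over the plate, and the rocker at (276,118) looks tipped. I'll do a quick depth check on the rocker before handing in.

Run:
```python
import pickle
from h import *
s,f,g=pickle.load(open("l.pkl","rb"));F=pickle.load(open("f0.pkl","rb"))
for n,q in (("before",F["scene"]),("after",g)):
    P=cloud(q);d=P[...,:2]-O;bx,by=d@EX,d@EY
    for a,b in ((-84,-76),(-64,-56)):
        m=(bx>a)&(bx<b)&(abs(by-97)<6)&(q["z_map"]>0)&(P[...,2]>40);print(n,a,m.sum(),np.median(P[m][:,2]))
```

```text
before -84 9 59.54504602772727
before -64 15 63.234500277321104
after -84 70 517.7523556789331
after -64 12 60.12934828624236
```

```bash
python3 -c "
from rig import r
print(r.sign_off())"
```

```text
the job is handed in; nothing more can be done
None
```

I slid the plate under the lip, pressed it down until the clip closed over it, then switched the rocker on and handed the job in at about 11.5 s. Depth readings showed the plate level at 55.7 mm and the rocker's lip side down from 63.2 to 60.1 mm; the highest force I read on the glass was about 21 N, and the hand-in returned no verdict.

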